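# Put the marker away in the counter's box with the flush sliding lid

### The job

Put the marker pen that lies by itself near the counter's front edge on the left away in the low wooden box: slide the box's plain lid all the way open, lay the pen in the well without dropping it, then slide the lid fully shut again. The lid has no handle, so press down on it lightly and draw it along by friction; it is thin and does not lie true, so never lean hard on the box, and leave the other things where they are.

Things in the scene. Friction and masses are not known exactly. Their poses are not given: they have to be found in the camera images.
- box: Low wooden utensil box fixed to the counter, 172 (its x) x 242 (its y) x 46 mm high, walls 8 mm; origin at the centre of its underside, z up. The half towards its +y holds the well; the half towards its -y is a closed deck 20 mm below the rim. Robot and box (lid included) must never press on each other with more than 20 N.
- lid_shut (a point): Point fixed in the box at rim height (46 mm above the counter), over the centre of the well: the lid's centre when shut; axes as the box. The lid is a plain flat board 155 (x) x 114 (y) x 7 mm between the walls, about flush with the rim. Its runners are worn and not measured: it may lie 2 mm higher or lower, and sloping by up to 0.05 rad about the box's x through the box's middle.
- lid_open (a point): Point fixed in the box at rim height, over the deck: the lid's centre when fully open. From shut to open the lid may rise or fall by up to 6 mm. It rides on springs and gives 1 mm for each 4 N pressed on it, 7 mm at most. It takes about 4 N along y to slide, more if fast (6 N per m/s). Finger friction varies: 8 to 12 N of press is wanted.
- lid (a joint): How far the lid has slid from shut (over the well) along the box's -y, m: 0 shut, 0.112 fully open (over the deck). It starts shut or open by a few mm and stays where it is left.
- well (a point): Centre of the well's floor, 8 mm above the counter; the well is 156 (box x) x about 112 (box y) mm. Its outer walls rise 38 mm above this floor, the inner side 18 mm up to the deck. Axes as the box. The pen fits in only lying along the box's x, nearly straight.
- pen_mid (a point): Middle (8 mm above its underside) of the marker pen, white with a green cap, that lies by itself near the front edge of the counter, on the left (another one far back is fixed): 17 (its x) x 135 (its y, the long axis) x 16 mm, 0.03 to 0.06 kg; take it across the barrel.
- crottin_4: Bystander: pale drum-shaped cheese, 64 mm across and 72 mm high, behind the box; origin at the centre of its underside. Leave it alone.
- ash_brick_4: Bystander: grey blunt-pyramid cheese, 57 x 63 x 57 mm, behind the box on its left; origin at the centre of its underside. Leave it alone.
- honey_jar: Bystander: honey jar with a grey lid, 71 mm across and 110 mm high, behind and between the pen and the cheese wheels; origin at the centre of its underside. Leave it alone. (Fixed whole and half cheese wheels, up to 75 mm high, lie in a row between the pen and the box.)

How it is judged:
On the way, in this order (a step that is already met when the one before it is completed fails the run):
1. the lid is slid fully open (value of joint lid above 0.105 m), for 0.2 s.
2. the pen lies on the floor of the well, let go (horizontal distance between pen_mid and well below 0.05 m and z of pen_mid in the frame of well below 0.014 m and contact force between the fingers and pen below 0.1 N), for 0.2 s.
At the end, for the whole second after the job is handed in: the pen lies at rest on the floor of the well (its middle within 50 mm of the well's centre and no more than 14 mm above the floor) and the lid is shut to within 5 mm (value of joint lid below 0.005 m and horizontal distance between pen_mid and well below 0.05 m and z of pen_mid in the frame of well below 0.014 m and linear speed of pen below 0.02 m/s); the robot touches nothing.
It fails at once if the robot leans on the box or its lid with more than 20 N (contact force between the arm and box above 20 N).
It fails at once if a finger leans on the box or its lid with more than 20 N (contact force between the fingers and box above 20 N).
It fails at once if the pen is dropped (moves at over 0.6 m/s out of the fingers) (linear speed of pen above 0.6 m/s and contact force between the fingers and pen below 0.1 N).
It fails at once if a bystander (cheese or honey jar) is shifted by over 15 mm (distance of any of crottin_4, ash_brick_4, honey_jar from where it was at the start of the episode above 0.015 m).
It also fails if it takes over 72 s, if anything falls off the work surface, if the arm or the gripper's body presses on something with over 40 N, if the wrist force passes 120 N, or if a joint passes its speed limit or range.

### The arm

A 6-joint arm with a two-finger parallel gripper is mounted at the origin on a cart in front of the work surface, level with it; the furniture and walls round the work are solid. World frame = base frame: x ahead of the robot, y to its left, z up, the work surface at z = 0. Lengths are in m, angles in rad, forces in N, time in s.
With the tool pointing down it reaches from about 0.35 to 0.725 m from the base axis. Payload 6 kg.
Tool frame: the origin (TCP) lies at the very end of the fingers, on their centre line; the grasp point (between the pads) lies 19 mm behind it (bot.pinch_z is the distance from the TCP to the grasp point, in m); z points along the fingers, y is the line along which they close (so a half turn about z gives the same grasp; the last joint's range is limited). The gripper opens to 85 mm and grips with 20 to 120 N. Pads are 22 mm wide; open, the fingers measure 114 mm over their backs; the gripper's body (76 mm by 85 mm) begins 54 mm behind the grasp point. The pads swing forward as they close: fully open they stand 13 mm farther back than shut.
Start: joints at [1.623, 0.04, 0.085, 0, -1.615, -0.334], TCP at [0.167, 0.576, 0.231] pointing down, gripper open.
Joint ranges: [-2.56, 2.56], [-1.29, 2.01], [-1.08, 1.49], [-3.29, 1.98], [-2.81, -0.18], [-2.99, 2.99]. Speed limits (rad/s): [2.57, 2.57, 3.01, 3.14, 3.14, 3.14].

### API

Orientations are given as a rotation vector (axis times angle).
In Python, from workcell import sensors, imaging, order, bot gives the robot as it stands.
- The arm moves only by the shell command python3 -m inch 'ROWS' [FORCE]. ROWS is JSON, a list of rows, each an object with "linear": the shift along the world's x, y, z in m, a list of three; "turn": the turn, a rotation vector about the world's x, y, z in rad, a list of three; "hand": the opening, from 0 (shut) to 1 (fully open). A call has 1 to 20 rows; each row shifts and turns the commanded pose from where the row before left it; what a row does not reach is not made up. A row lasts 1/8 s, in which the tool goes at most 62.5 mm and 10.7 degrees, less where a joint would pass 70% of its speed; a pose out of reach is approached as far as the arm can. A call with a gripper value outside its range is refused whole. The fingers move at their own pace and stop on an object; FORCE is the grip in N (left out, the last holds). Time passes only in rows, so rows that do not move let the fingers close. It gives the time, the measured TCP pose, the force, the opening and the grip force at its end, in the units of the state.
- sensors.observe(): the state, without advancing time (a new reading comes with each control period).
- imaging.capture(name): name is "scene" or "top" or "wrist"; returns a dict with "color" (480x640x3 uint8, red, green, blue), "intrinsics" (3x3 intrinsics, pixels), "dist_coeffs" ([k1, k2, p1, p2, k3] as OpenCV has them; the pictures are not rectified), "R" (3x3) and "t" (3): a world point X has camera coordinates R X + t. Camera axes: x right, y down, z forward; pixel columns grow to the right and rows downward; lengths in m; the calibration is good to about 2 mm. A picture is of the moment at which its call begins. There is no depth.
- order.job_done(): hands the job in; it is judged then, once.
The state is a dict: "clock": time; "joint_pos": joint angles; "joint_velocities": joint speeds; "tau": joint torques, N m; "tool_pos": TCP position; "ee_rot": TCP orientation; "force": force on the tool from outside, world axes, zero at the start; "wrist_torque": the same for the moment, N m; "gripper_width": opening from 0.0 (shut) to 1.0 (fully open); "gripper_force": force on a finger pad.
Only numpy, scipy, OpenCV 4.12 (cv2) and the standard library are available. Lean on these libraries where they do the work, as an engineer would, in place of code of your own. Each camera call takes 0.05 s, during which the arm holds its last target. There are 200 camera calls.

## Working session

There is one attempt and no reset: what is moved stays moved. The work goes in short steps, Python scripts to look and compute and a shell command to move; the robot and the scene stay as the last step left them, time stands still between calls to the robot, and variables do not carry over. Pictures are saved under pics/ and viewed, at most 10 in all, crops included, and the job is handed in when it is done.

```bash
mkdir -p pics; ls; python3 - <<'E'
from workcell import sensors, imaging, bot
import cv2,numpy as np
print(sensors.observe()); print(bot.pinch_z)
ims=[]
for n in ["scene","top"]:
    c=imaging.capture(n); cv2.imwrite(f"pics/{n}0.png",c["color"][:,:,::-1]); np.savez(f"{n}0.npz",**{k:np.array(v) for k,v in c.items()})
    print(n,c["intrinsics"],c["dist_coeffs"],c["R"],c["t"])
E
```

```text
pics
{'clock': 0.0, 'joint_pos': array([ 1.62272007e+00,  4.08029363e-02,  8.38001651e-02, -4.66608893e-04,
       -1.61548420e+00, -3.33726207e-01]), 'joint_velocities': array([-0.0011229 , -0.00060277,  0.00150071, -0.00122449,  0.00206177,
        0.00230928]), 'tau': array([ 1.61439070e-04, -3.68197632e+01,  3.47420776e+01,  6.93262383e+00,
       -5.38406224e-03,  1.50050596e-05]), 'tool_pos': array([0.16666587, 0.57604695, 0.23027745]), 'ee_rot': array([ 3.10873213e+00, -4.40913687e-01, -2.09645129e-04]), 'force': array([-0.89408904, -0.48493676,  0.02837123]), 'wrist_torque': array([ 0.01033893, -0.0537699 ,  0.04642985]), 'gripper_force': 0.0, 'gripper_width': 1.000863569818424}
0.0187
scene [[445.51245117   0.         325.10060194]
 [  0.         445.51245117 236.60266085]
 [  0.           0.           1.        ]] [-0.03592907  0.          0.          0.          0.        ] [[ 0.591824   -0.80598714  0.01136191]
 [-0.57467404 -0.43177467 -0.69521247]
 [ 0.5652381   0.40491403 -0.71871449]] [-0.35677915  0.38591019  0.94044714]
top [[492.93385959   0.         315.94831463]
 [  0.         492.93385959 250.60069976]
 [  0.           0.           1.        ]] [0.01148501 0.         0.         0.         0.        ] [[-0.00228094 -0.99997968  0.00595358]
 [-0.9979269   0.00189326 -0.06432968]
 [ 0.0643171  -0.00608797 -0.99791094]] [-0.00353792  0.60176766  1.13857072]
```

View pics/scene0.png

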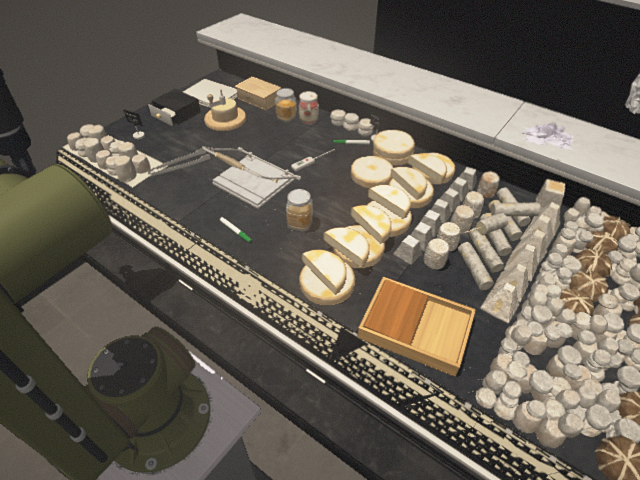

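View pics/top0.png

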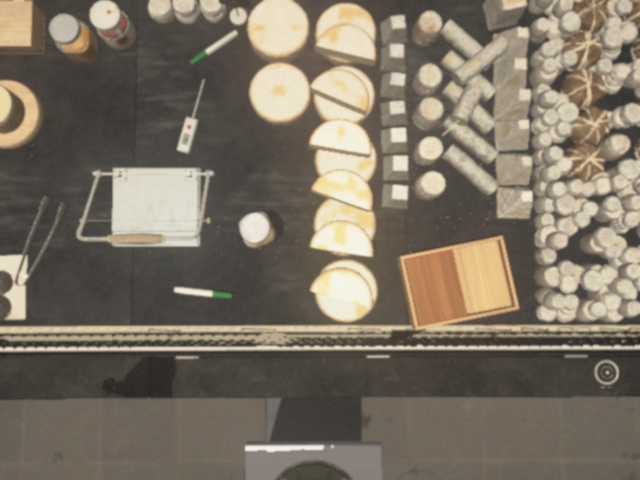

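The scene view shows the pen at about (235,229) and the box at (417,325). In the top view the pen is at (203,293), with its green cap to the right, and the box is at (460,282), with the dark lid on its left (+y) half. Next I measure both.

```bash
cat > h.py <<'E'
import numpy as np,cv2
def load(n): return dict(np.load(n))
def ray(c,uv,z):
    uv=np.asarray(uv,float).reshape(-1,1,2)
    p=cv2.undistortPoints(uv,c["intrinsics"],c["dist_coeffs"]).reshape(-1,2)
    d=np.c_[p,np.ones(len(p))]@c["R"]; o=-c["R"].T@c["t"]
    s=(z-o[2])/d[:,2]; return o+s[:,None]*d
def pix(c,X):
    return cv2.projectPoints(np.asarray(X,float).reshape(-1,1,3),cv2.Rodrigues(c["R"])[0],c["t"],c["intrinsics"],c["dist_coeffs"])[0].reshape(-1,2)
def big(m):
    cs,_=cv2.findContours(m.astype(np.uint8),cv2.RETR_EXTERNAL,cv2.CHAIN_APPROX_NONE); return max(cs,key=cv2.contourArea).reshape(-1,2)
def rect(p):
    r=cv2.minAreaRect((p[:,:2]*1000).astype(np.float32)); return r, cv2.boxPoints(r)
E
python3 - <<'E'
from h import *
for n,bx,px in [("top",(385,225,535,340),(165,275,240,310)),("scene",(345,270,490,385),(212,210,260,248))]:
    c=load(n+"0.npz"); im=c["color"]; hsv=cv2.cvtColor(im,cv2.COLOR_RGB2HSV)
    def win(m,b):
        o=np.zeros(m.shape,np.uint8); x0,y0,x1,y1=b; o[y0:y1,x0:x1]=m[y0:y1,x0:x1]; return cv2.morphologyEx(o,cv2.MORPH_OPEN,np.ones((3,3)))
    wood=(hsv[...,1]>70)&(hsv[...,2]>70)&(hsv[...,0]<28)
    q=big(win(wood,bx)); print(n,"box",rect(ray(c,q,0.046)))
    lid=(hsv[...,1]>70)&(hsv[...,2]>60)&(hsv[...,0]<13)
    q=big(win(lid,bx)); print(n,"lid",rect(ray(c,q,0.046)))
    pen=(hsv[...,2]>130)|((hsv[...,1]>100)&(hsv[...,0]>40)&(hsv[...,0]<90)&(hsv[...,2]>60))
    x0,y0,x1,y1=px; o=np.zeros(pen.shape,np.uint8); o[y0:y1,x0:x1]=pen[y0:y1,x0:x1]
    q=big(o); print(n,"pen",rect(ray(c,q,0.008)))
    x0,y0,x1,y1=bx
    cv2.imwrite(f"pics/box_{n}.png",cv2.resize(im[y0:y1,x0:x1,::-1],None,fx=4,fy=4,interpolation=cv2.INTER_CUBIC))
E
```

```text
top box (((525.50732421875, -328.4364013671875), (181.89080810546875, 255.9092559814453), 11.194552421569824), array([[ 411.45105, -220.57253],
       [ 461.13354, -471.61276],
       [ 639.5636 , -436.3003 ],
       [ 589.8811 , -185.26004]], dtype=float32))
top lid (((513.8035888671875, -315.38262939453125), (9.311066627502441, 9.115025520324707), 89.89208984375), array([[ 509.23734, -320.02957],
       [ 518.3523 , -320.04672],
       [ 518.3699 , -310.7357 ],
       [ 509.25488, -310.71854]], dtype=float32))
top pen (((504.45220947265625, 262.8724670410156), (135.43344116210938, 16.55375862121582), 83.51334381103516), array([[488.57825, 196.52432],
       [505.026  , 194.6542 ],
       [520.3262 , 329.2206 ],
       [503.87842, 331.09073]], dtype=float32))
scene box (((513.1104736328125, -335.8616943359375), (200.7092742919922, 244.70787048339844), 11.36618423461914), array([[ 390.61066, -235.68518],
       [ 438.83737, -475.59375],
       [ 635.6103 , -436.0382 ],
       [ 587.38354, -196.12964]], dtype=float32))Traceback (most recent call last):
  File "<stdin>", line 9, in <module>
  File "h.py", line 11, in big
    cs,_=cv2.findContours(m.astype(np.uint8),cv2.RETR_EXTERNAL,cv2.CHAIN_APPROX_NONE); return max(cs,key=cv2.contourArea).reshape(-1,2)
                                                                                              ~~~^^^^^^^^^^^^^^^^^^^^^^^^
ValueError: max() iterable argument is empty
```

View pics/box_top.png

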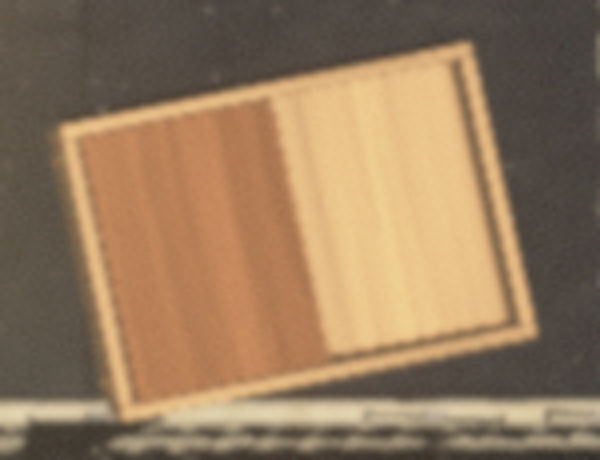

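The crop shows the outer rim corners at about (62,127), (470,43), (537,337) and (122,420). The lid, dark, looks nearly shut, with its inner edge running from (272,97) to (328,360).

```bash
python3 - <<'E'
from h import *
c=load("top0.npz")
q=np.array([[62,127],[470,43],[537,337],[122,420],[272,97],[328,360],[80,134],[134,402]])/4+[385,225]
P=ray(c,q,0.046)[:,:2]; print(P.round(4))
# fit rect 172x242: model corners (+y,+x far)... TL: box(+x,+y)
M=np.array([[86,121],[86,-121],[-86,-121],[-86,121]])/1000
W=P[:4]; mc=W.mean(0); U,S,V=np.linalg.svd(M.T@(W-mc)); R=(U@V).T
a=np.arctan2(R[1,0],R[0,0]); print("box",mc,a,"res",((M@R.T+mc)-W).round(4).tolist())
B=(P-mc)@R; print("in box",B.round(4))
for y in (0.057,-0.055): print(y, mc+R@[0,y])
E
```

```text
[[ 0.5855 -0.1986]
 [ 0.6335 -0.434 ]
 [ 0.4653 -0.4675]
 [ 0.4188 -0.2304]
 [ 0.6026 -0.3195]
 [ 0.4524 -0.3483]
 [ 0.5815 -0.2089]
 [ 0.4289 -0.2374]]
box [ 0.52577059 -0.33263733] 0.19573773826580487 res [[0.0011, 0.0014], [0.0002, -0.0007], [-0.0003, -0.0005], [-0.0009, -0.0002]]
in box [[ 0.0847  0.1198]
 [ 0.0859 -0.1203]
 [-0.0856 -0.1205]
 [-0.085   0.121 ]
 [ 0.0779 -0.002 ]
 [-0.075  -0.0011]
 [ 0.0787  0.1105]
 [-0.0765  0.1122]]
0.057 [ 0.51468465 -0.27672578]
-0.055 [ 0.53646756 -0.38658708]
```

```bash
python3 -m inch '[{"linear":[0.042,-0.039,0],"turn":[0,0,-0.175],"hand":0},{"linear":[0.042,-0.039,0],"turn":[0,0,-0.175],"hand":0},{"linear":[0.042,-0.039,0],"turn":[0,0,-0.175],"hand":0},{"linear":[0.042,-0.039,0],"turn":[0,0,-0.175],"hand":0},{"linear":[0.042,-0.039,0],"turn":[0,0,-0.175],"hand":0},{"linear":[0.042,-0.039,0],"turn":[0,0,-0.175],"hand":0},{"linear":[0.042,-0.039,0],"turn":[0,0,-0.175],"hand":0},{"linear":[0.042,-0.039,0],"turn":[0,0,-0.175],"hand":0},{"linear":[0.001,-0.054,0],"turn":[0,0,-0.126],"hand":0},{"linear":[0.001,-0.054,0],"turn":[0,0,-0.126],"hand":0},{"linear":[0.001,-0.054,0],"turn":[0,0,-0.126],"hand":0},{"linear":[0.001,-0.054,0],"turn":[0,0,-0.126],"hand":0},{"linear":[0.001,-0.054,0],"turn":[0,0,-0.126],"hand":0},{"linear":[0.001,-0.054,0],"turn":[0,0,-0.126],"hand":0},{"linear":[0.001,-0.054,0],"turn":[0,0,-0.126],"hand":0},{"linear":[0.001,-0.054,0],"turn":[0,0,-0.126],"hand":0},{"linear":[0.001,-0.054,0],"turn":[0,0,-0.126],"hand":0},{"linear":[0.001,-0.054,0],"turn":[0,0,-0.126],"hand":0},{"linear":[0,0,0],"turn":[0,0,0],"hand":0},{"linear":[0,0,0],"turn":[0,0,0],"hand":0}]' 30
python3 - <<'E'
from workcell import sensors, imaging
import cv2
s=sensors.observe(); print(s["joint_pos"])
c=imaging.capture("wrist"); cv2.imwrite("pics/w1.png",c["color"][:,:,::-1]); import numpy as np; np.savez("w1.npz",**{k:np.array(v) for k,v in c.items()})
E
```

```text
clock: 2.6
tool_pos: [0.5126, -0.2757, 0.2306]
ee_rot: [0.313, -3.125, -0.001]
force: [1.2, 0.8, -0.2]
gripper_width: -0.002
gripper_force: 0.0
[-1.49292584e-01 -6.45456627e-03  3.65585272e-02 -3.80884334e-04
 -1.61491937e+00 -1.22183339e+00]
```

View pics/w1.png

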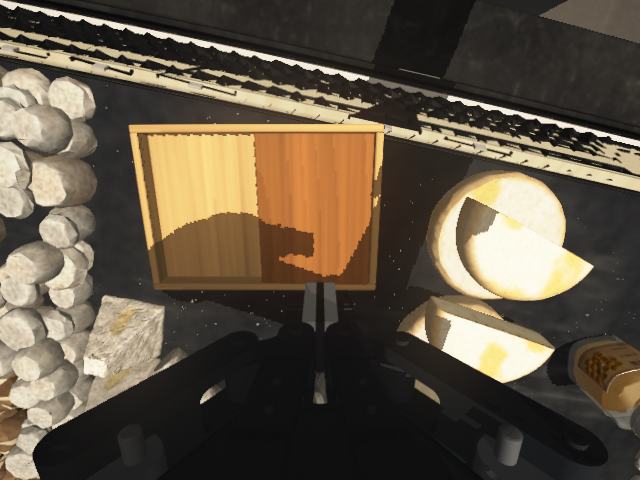

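The wrist view shows the box's outer rim corners at about (130,126), (383,125), (376,290) and (154,290). The lid covers the right half, its edge near column 255. I use these corners to cross-check the box position.

```bash
python3 - <<'E'
from h import *
c=load("w1.npz")
P=ray(c,[[130,126],[383,125],[376,290],[154,290],[255,134],[261,283]],0.046)[:,:2]; print(P.round(4))
M=np.array([[-86,-121],[-86,121],[86,121],[86,-121]])/1000
W=P[:4]; mc=W.mean(0); U,S,V=np.linalg.svd(M.T@(W-mc)); R=(U@V).T
print(mc,np.arctan2(R[1,0],R[0,0]),((M@R.T+mc)-W).round(4).tolist(),((P-mc)@R).round(4))
E
python3 -m inch '[{"linear":[0.001,-0.001,-0.055],"turn":[0,0,0],"hand":0},{"linear":[0,0,-0.055],"turn":[0,0,0],"hand":0},{"linear":[0,0,-0.045],"turn":[0,0,0],"hand":0},{"linear":[0,0,-0.012],"turn":[0,0,0],"hand":0},{"linear":[0,0,0],"turn":[0,0,0],"hand":0},{"linear":[0,0,0],"turn":[0,0,0],"hand":0}]'
```

```text
[[ 0.466  -0.4678]
 [ 0.4188 -0.2346]
 [ 0.585  -0.1992]
 [ 0.6331 -0.436 ]
 [ 0.4505 -0.3508]
 [ 0.6014 -0.3226]]
[ 0.52573646 -0.33440236] 0.19976321767662503 [[-0.0006, -0.0023], [-0.0013, 0.0017], [0.001, 0.0004], [0.0009, 0.0001]] [[-0.085  -0.1189]
 [-0.085   0.119 ]
 [ 0.0849  0.1208]
 [ 0.0851 -0.1209]
 [-0.077  -0.0011]
 [ 0.0765 -0.0035]]
clock: 3.4
tool_pos: [0.5153, -0.2769, 0.0671]
ee_rot: [-0.314, 3.122, -0.003]
force: [0.1, -0.3, -0.0]
gripper_width: 0.0
gripper_force: 0.0
```

```bash
python3 -m inch '[{"linear":[0,0,-0.008],"turn":[0,0,0],"hand":0},{"linear":[0,0,-0.006],"turn":[0,0,0],"hand":0},{"linear":[0,0,-0.001],"turn":[0,0,0],"hand":0},{"linear":[0,0,-0.001],"turn":[0,0,0],"hand":0},{"linear":[0,0,0],"turn":[0,0,0],"hand":0}]'
```

```text
clock: 4.03
tool_pos: [0.5139, -0.2767, 0.0483]
ee_rot: [-0.313, 3.126, 0.0]
force: [0.8, 0.3, 0.0]
gripper_width: -0.0
gripper_force: 0.0
```

```bash
python3 -m inch '[{"linear":[0,0,-0.001],"turn":[0,0,0],"hand":0},{"linear":[0,0,-0.001],"turn":[0,0,0],"hand":0},{"linear":[0,0,0],"turn":[0,0,0],"hand":0},{"linear":[0,0,0],"turn":[0,0,0],"hand":0}]'
```

```text
clock: 4.53
tool_pos: [0.514, -0.2768, 0.0467]
ee_rot: [-0.314, 3.125, -0.0]
force: [-0.5, 0.7, 3.2]
gripper_width: -0.0
gripper_force: 1.7
```

Contact, at 3 N. I press about 2 mm more.

```bash
python3 -m inch '[{"linear":[0,0,-0.001],"turn":[0,0,0],"hand":0},{"linear":[0,0,-0.001],"turn":[0,0,0],"hand":0},{"linear":[0,0,0],"turn":[0,0,0],"hand":0},{"linear":[0,0,0],"turn":[0,0,0],"hand":0}]'
```

```text
clock: 5.03
tool_pos: [0.5141, -0.2768, 0.0454]
ee_rot: [-0.314, 3.125, -0.001]
force: [-2.4, 2.3, 8.3]
gripper_width: -0.001
gripper_force: 4.0
```

```bash
python3 -m inch '[{"linear":[0.0002,-0.001,-0.0004],"turn":[0,0,0],"hand":0},{"linear":[0.0008,-0.0039,0],"turn":[0,0,0],"hand":0},{"linear":[0.0008,-0.0039,0],"turn":[0,0,0],"hand":0},{"linear":[0.0008,-0.0039,0],"turn":[0,0,0],"hand":0},{"linear":[0.0008,-0.0039,0],"turn":[0,0,0],"hand":0}]'
```

```text
clock: 5.65
tool_pos: [0.5174, -0.2932, 0.0448]
ee_rot: [-0.314, 3.126, 0.0]
force: [-3.3, 3.6, 7.2]
gripper_width: -0.001
gripper_force: 3.7
```

```bash
python3 -m inch '[{"linear":[0.0008,-0.0039,-0.0006],"turn":[0,0,0],"hand":0},{"linear":[0.0008,-0.0039,-0.0004],"turn":[0,0,0],"hand":0},{"linear":[0.0008,-0.0039,-0.0002],"turn":[0,0,0],"hand":0},{"linear":[0.0008,-0.0039,-0.0002],"turn":[0,0,0],"hand":0},{"linear":[0.0008,-0.0039,-0.0002],"turn":[0,0,0],"hand":0}]'
```

```text
clock: 6.28
tool_pos: [0.5214, -0.313, 0.0435]
ee_rot: [-0.314, 3.126, -0.001]
force: [-2.8, 3.5, 9.2]
gripper_width: -0.001
gripper_force: 4.3
```

```bash
python3 -m inch '[{"linear":[0.0008,-0.0039,-0.0003],"turn":[0,0,0],"hand":0},{"linear":[0.0008,-0.0039,-0.0002],"turn":[0,0,0],"hand":0},{"linear":[0.0008,-0.0039,-0.0002],"turn":[0,0,0],"hand":0},{"linear":[0.0008,-0.0039,-0.0002],"turn":[0,0,0],"hand":0},{"linear":[0.0008,-0.0039,-0.0002],"turn":[0,0,0],"hand":0},{"linear":[0.0008,-0.0039,-0.0002],"turn":[0,0,0],"hand":0}]'
python3 - <<'E'
from workcell import imaging
import cv2
c=imaging.capture("wrist"); cv2.imwrite("pics/w2.png",c["color"][:,:,::-1]); import numpy as np; np.savez("w2.npz",**{k:np.array(v) for k,v in c.items()})
E
```

```text
clock: 7.02
tool_pos: [0.5261, -0.3364, 0.0423]
ee_rot: [-0.314, 3.126, -0.001]
force: [-3.0, 2.5, 9.5]
gripper_width: -0.0
gripper_force: 4.4
```

View pics/w2.png

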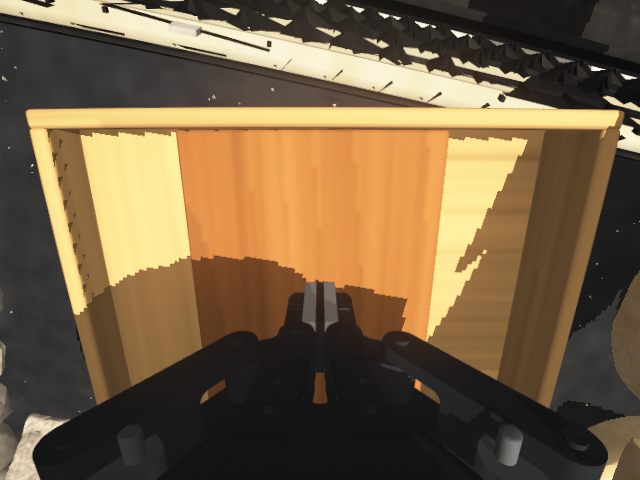

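The lid follows the finger: its edges are at columns about 180 and 448, with the finger centred at 320, and the well is being uncovered on the right.

```bash
python3 -m inch '[{"linear":[0.0008,-0.0039,-0.0002],"turn":[0,0,0],"hand":0},{"linear":[0.0008,-0.0039,-0.0002],"turn":[0,0,0],"hand":0},{"linear":[0.0008,-0.0039,-0.0002],"turn":[0,0,0],"hand":0},{"linear":[0.0008,-0.0039,-0.0002],"turn":[0,0,0],"hand":0},{"linear":[0.0008,-0.0039,-0.0002],"turn":[0,0,0],"hand":0},{"linear":[0.0008,-0.0039,-0.0002],"turn":[0,0,0],"hand":0},{"linear":[0.0008,-0.0039,-0.0002],"turn":[0,0,0],"hand":0}]'
```

```text
clock: 7.95
tool_pos: [0.5316, -0.3638, 0.0409]
ee_rot: [-0.314, 3.126, -0.001]
force: [-4.0, 3.4, 7.9]
gripper_width: -0.004
gripper_force: 4.4
```

```bash
python3 -m inch '[{"linear":[0.0008,-0.0039,-0.0002],"turn":[0,0,0],"hand":0},{"linear":[0.0008,-0.0039,-0.0002],"turn":[0,0,0],"hand":0},{"linear":[0.0008,-0.0039,-0.0002],"turn":[0,0,0],"hand":0},{"linear":[0.0008,-0.0039,-0.0002],"turn":[0,0,0],"hand":0}]'
```

```text
clock: 8.45
tool_pos: [0.5348, -0.3794, 0.0401]
ee_rot: [0.314, -3.126, 0.001]
force: [-3.0, 3.1, 8.8]
gripper_width: 0.005
gripper_force: 4.4
```

```bash
python3 -m inch '[{"linear":[0.0008,-0.0039,-0.0003],"turn":[0,0,0],"hand":0},{"linear":[0.0008,-0.0039,-0.0002],"turn":[0,0,0],"hand":0},{"linear":[0.0005,-0.0025,0],"turn":[0,0,0],"hand":0},{"linear":[0,0,0],"turn":[0,0,0],"hand":0},{"linear":[0,0,0],"turn":[0,0,0],"hand":0}]'
```

```text
clock: 9.07
tool_pos: [0.5374, -0.3893, 0.0397]
ee_rot: [-0.314, 3.125, -0.001]
force: [-1.7, 3.5, 9.3]
gripper_width: 0.0
gripper_force: 4.3
```

```bash
python3 -m inch '[{"linear":[0,0,0.02],"turn":[0,0,0],"hand":0},{"linear":[0,0,0.05],"turn":[0,0,0],"hand":0},{"linear":[0,0,0.055],"turn":[0,0,0],"hand":0},{"linear":[0,0,0.055],"turn":[0,0,0],"hand":0.6},{"linear":[0,0,0],"turn":[0,0,0],"hand":0.6},{"linear":[0,0,0],"turn":[0,0,0],"hand":0.6}]'
python3 - <<'E'
from workcell import imaging
from h import *
c=imaging.capture("wrist"); cv2.imwrite("pics/w3.png",c["color"][:,:,::-1]); np.savez("w3.npz",**{k:np.array(v) for k,v in c.items()})
E
```

```text
clock: 9.82
tool_pos: [0.5369, -0.3893, 0.2182]
ee_rot: [-0.313, 3.126, 0.001]
force: [-0.0, -0.0, -1.1]
gripper_width: 0.599
gripper_force: 0.0
```

View pics/w3.png

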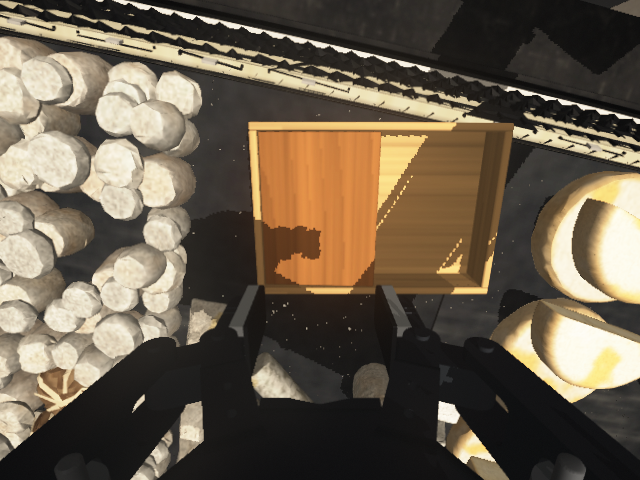

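```bash
python3 -m inch '[{"linear":[-0.0027,0.0543,0],"turn":[0,0,0.105],"hand":0.6},{"linear":[-0.0027,0.0543,0],"turn":[0,0,0.105],"hand":0.6},{"linear":[-0.0027,0.0543,0],"turn":[0,0,0.105],"hand":0.6},{"linear":[-0.0027,0.0543,0],"turn":[0,0,0.105],"hand":0.6},{"linear":[-0.0027,0.0543,0],"turn":[0,0,0.105],"hand":0.6},{"linear":[-0.0027,0.0543,0],"turn":[0,0,0.105],"hand":0.6},{"linear":[-0.0027,0.0543,0],"turn":[0,0,0.105],"hand":0.6},{"linear":[-0.0027,0.0543,0],"turn":[0,0,0.105],"hand":0.6},{"linear":[-0.0027,0.0543,0],"turn":[0,0,0.105],"hand":0.6},{"linear":[-0.0027,0.0543,0],"turn":[0,0,0.105],"hand":0.6},{"linear":[-0.0027,0.0543,0],"turn":[0,0,0.105],"hand":0.6},{"linear":[-0.0027,0.0543,0],"turn":[0,0,0.105],"hand":0.6},{"linear":[0,0,0],"turn":[0,0,0],"hand":0.6},{"linear":[0,0,0],"turn":[0,0,0],"hand":0.6}]'
```

```text
clock: 11.62
tool_pos: [0.5042, 0.2619, 0.217]
ee_rot: [2.093, -2.339, 0.0]
force: [-0.4, -0.8, 0.4]
gripper_width: 0.599
gripper_force: 0.0
```

The lid now lies against the box's left wall in this view (columns 258 to 380) and the well is open. I descend on the pen.

```bash
python3 -m inch '[{"linear":[0,0.001,-0.055],"turn":[0,0,0],"hand":0.6},{"linear":[0,0,-0.055],"turn":[0,0,0],"hand":0.6},{"linear":[0,0,-0.05],"turn":[0,0,0],"hand":0.6},{"linear":[0,0,-0.03],"turn":[0,0,0],"hand":0.6},{"linear":[0,0,-0.015],"turn":[0,0,0],"hand":0.6},{"linear":[0,0,-0.006],"turn":[0,0,0],"hand":0.6},{"linear":[0,0,0],"turn":[0,0,0],"hand":0.6},{"linear":[0,0,0],"turn":[0,0,0],"hand":0.6}]'
python3 - <<'E'
from workcell import imaging
from h import *
c=imaging.capture("wrist"); cv2.imwrite("pics/w4.png",c["color"][:,:,::-1])
E
```

```text
clock: 12.62
tool_pos: [0.5052, 0.2637, 0.0087]
ee_rot: [-2.093, 2.34, -0.0]
force: [-0.9, -0.3, 0.0]
gripper_width: 0.599
gripper_force: 0.0
```

View pics/w4.png

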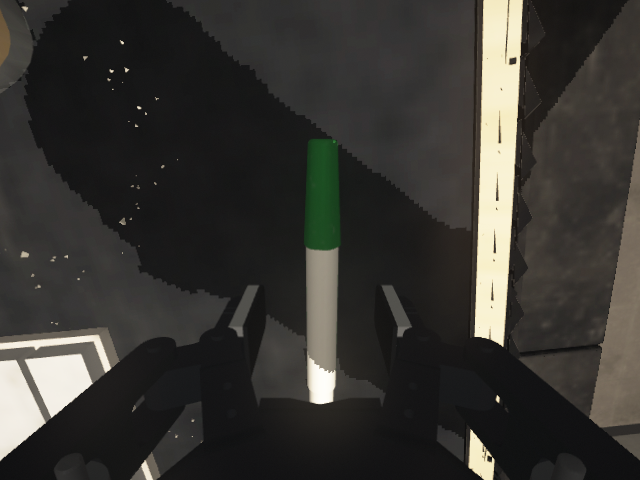

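The pen lies centred between the pads (column 321) and straight, with the cap at the top. I lower 5 mm and grip.

```bash
python3 -m inch '[{"linear":[0,0,-0.005],"turn":[0,0,0],"hand":0.6},{"linear":[0,0,0],"turn":[0,0,0],"hand":0},{"linear":[0,0,0],"turn":[0,0,0],"hand":0},{"linear":[0,0,0],"turn":[0,0,0],"hand":0},{"linear":[0,0,0],"turn":[0,0,0],"hand":0},{"linear":[0,0,0],"turn":[0,0,0],"hand":0}]' 40
```

```text
clock: 13.42
tool_pos: [0.5046, 0.2633, 0.0024]
ee_rot: [-2.095, 2.341, 0.0]
force: [-0.0, 0.9, 0.4]
gripper_width: 0.159
gripper_force: 39.1
```

```bash
python3 -m inch '[{"linear":[0,0,0.02],"turn":[0,0,0],"hand":0},{"linear":[0,0,0.05],"turn":[0,0,0],"hand":0},{"linear":[0,0,0.05],"turn":[0,0,0],"hand":0},{"linear":[0,0,0.04],"turn":[0,0,0],"hand":0},{"linear":[0,0,0],"turn":[0,0,0],"hand":0},{"linear":[0.001,-0.0451,0],"turn":[0,0,-0.105],"hand":0},{"linear":[0.001,-0.0451,0],"turn":[0,0,-0.105],"hand":0},{"linear":[0.001,-0.0451,0],"turn":[0,0,-0.105],"hand":0},{"linear":[0.001,-0.0451,0],"turn":[0,0,-0.105],"hand":0},{"linear":[0.001,-0.0451,0],"turn":[0,0,-0.105],"hand":0},{"linear":[0.001,-0.0451,0],"turn":[0,0,-0.105],"hand":0},{"linear":[0.001,-0.0451,0],"turn":[0,0,-0.105],"hand":0},{"linear":[0.001,-0.0451,0],"turn":[0,0,-0.105],"hand":0},{"linear":[0.001,-0.0451,0],"turn":[0,0,-0.105],"hand":0},{"linear":[0.001,-0.0451,0],"turn":[0,0,-0.105],"hand":0},{"linear":[0,-0.0451,0],"turn":[0,0,-0.105],"hand":0},{"linear":[0,-0.0451,0],"turn":[0,0,-0.105],"hand":0},{"linear":[0,0,0],"turn":[0,0,0],"hand":0},{"linear":[0,0,0],"turn":[0,0,0],"hand":0}]'
python3 - <<'E'
from workcell import imaging
from h import *
c=imaging.capture("wrist"); cv2.imwrite("pics/w5.png",c["color"][:,:,::-1]); np.savez("w5.npz",**{k:np.array(v) for k,v in c.items()})
E
```

```text
clock: 15.8
tool_pos: [0.5141, -0.2777, 0.161]
ee_rot: [0.313, -3.124, -0.002]
force: [0.0, -0.1, -0.2]
gripper_width: 0.158
gripper_force: 39.1
```

View pics/w5.png

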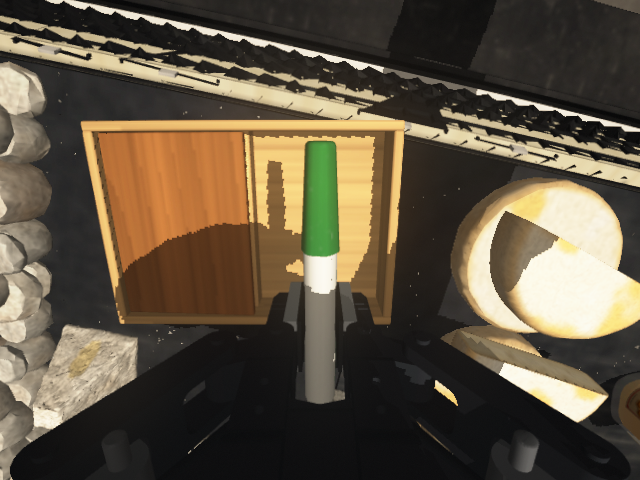

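The pen hangs straight along the box's x axis, cap end at (321,141), over the open well. I check its offset along the barrel and its fit.

```bash
python3 - <<'E'
from h import *
c=load("w5.npz"); a=0.198; R=np.array([[np.cos(a),-np.sin(a)],[np.sin(a),np.cos(a)]]); m=np.array([.5258,-.3335])
P=ray(c,[[321,141],[321,250]],0.167)[:,:2]; print("cap end in box",((P-m)@R).round(4))
print("tcp in box",(np.array([.5141,-.2777])-m)@R)
Q=ray(c,[[82,123],[404,123],[389,323],[120,323]],0.046)[:,:2]; print("rim",((Q-m)@R).round(4))
E
```

```text
cap end in box [[-0.0739  0.0568]
 [-0.0282  0.057 ]]
tcp in box [-0.00049505  0.05701127]
rim [[-0.085  -0.1202]
 [-0.0844  0.1185]
 [ 0.0831  0.1179]
 [ 0.0839 -0.1211]]
```

```bash
python3 -m inch '[{"linear":[0.003,0.0006,-0.04],"turn":[0,0,0],"hand":0},{"linear":[0,0,-0.04],"turn":[0,0,0],"hand":0},{"linear":[0,0,-0.02],"turn":[0,0,0],"hand":0},{"linear":[0,0,-0.015],"turn":[0,0,0],"hand":0},{"linear":[0,0,-0.012],"turn":[0,0,0],"hand":0},{"linear":[0,0,-0.01],"turn":[0,0,0],"hand":0},{"linear":[0,0,-0.006],"turn":[0,0,0],"hand":0},{"linear":[0,0,-0.003],"turn":[0,0,0],"hand":0},{"linear":[0,0,0],"turn":[0,0,0],"hand":0},{"linear":[0,0,0],"turn":[0,0,0],"hand":0}]'
```

```text
clock: 17.1
tool_pos: [0.5178, -0.2775, 0.0167]
ee_rot: [-0.313, 3.125, -0.0]
force: [-0.7, 0.2, -0.4]
gripper_width: 0.16
gripper_force: 39.1
```

```bash
python3 -m inch '[{"linear":[0,0,-0.002],"turn":[0,0,0],"hand":0},{"linear":[0,0,-0.002],"turn":[0,0,0],"hand":0},{"linear":[0,0,-0.001],"turn":[0,0,0],"hand":0},{"linear":[0,0,0],"turn":[0,0,0],"hand":0},{"linear":[0,0,0],"turn":[0,0,0],"hand":0}]'
```

```text
clock: 17.73
tool_pos: [0.5176, -0.2774, 0.0113]
ee_rot: [0.313, -3.126, -0.0]
force: [-0.6, -0.2, -0.9]
gripper_width: 0.164
gripper_force: 39.1
```

```bash
python3 -m inch '[{"linear":[0,0,-0.0007],"turn":[0,0,0],"hand":0},{"linear":[0,0,0],"turn":[0,0,0],"hand":0},{"linear":[0,0,0],"turn":[0,0,0],"hand":0.25},{"linear":[0,0,0],"turn":[0,0,0],"hand":0.4},{"linear":[0,0,0],"turn":[0,0,0],"hand":0.4},{"linear":[0,0,0],"turn":[0,0,0],"hand":0.4},{"linear":[0,0,0],"turn":[0,0,0],"hand":0.4},{"linear":[0,0,0],"turn":[0,0,0],"hand":0.4}]'
```

```text
clock: 18.73
tool_pos: [0.5175, -0.2774, 0.0106]
ee_rot: [0.313, -3.126, -0.0]
force: [-0.7, 0.5, 0.1]
gripper_width: 0.4
gripper_force: 0.0
```

```bash
python3 -m inch '[{"linear":[0,0,0.01],"turn":[0,0,0],"hand":0.4},{"linear":[0,0,0.02],"turn":[0,0,0],"hand":0.4},{"linear":[0,0,0.05],"turn":[0,0,0],"hand":0.4},{"linear":[0,0,0.06],"turn":[0,0,0],"hand":0.4},{"linear":[0,0,0.04],"turn":[0,0,0],"hand":0.4},{"linear":[0,0,0],"turn":[0,0,0],"hand":0},{"linear":[0,0,0],"turn":[0,0,0],"hand":0}]'
python3 - <<'E'
from workcell import imaging
from h import *
c=imaging.capture("wrist"); cv2.imwrite("pics/w6.png",c["color"][:,:,::-1]); np.savez("w6.npz",**{k:np.array(v) for k,v in c.items()})
E
```

```text
clock: 19.6
tool_pos: [0.5175, -0.2772, 0.1913]
ee_rot: [-0.313, 3.125, 0.0]
force: [-0.4, -0.1, -1.0]
gripper_width: 0.006
gripper_force: 0.0
```

View pics/w6.png

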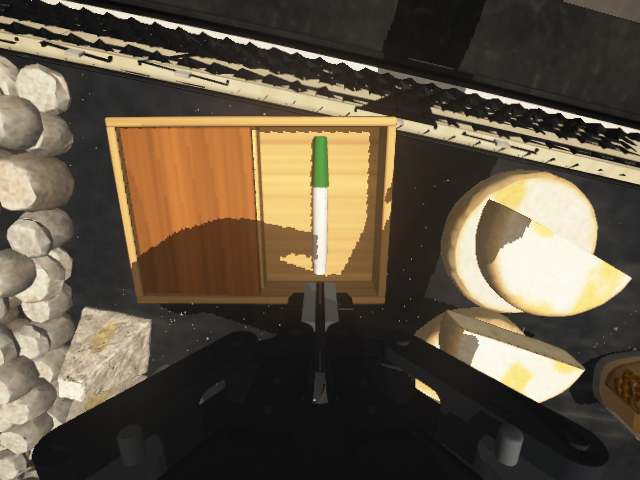

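The pen lies flat in the well, from (320,137) to (320,274), clear of its walls. Now I go back to the lid.

```bash
python3 -m inch '[{"linear":[0.0093,-0.0547,0],"turn":[0,0,0],"hand":0},{"linear":[0.0093,-0.0547,0],"turn":[0,0,0],"hand":0},{"linear":[0,0,-0.05],"turn":[0,0,0],"hand":0},{"linear":[0,0,-0.05],"turn":[0,0,0],"hand":0},{"linear":[0,0,-0.035],"turn":[0,0,0],"hand":0},{"linear":[0,0,-0.01],"turn":[0,0,0],"hand":0},{"linear":[0,0,-0.002],"turn":[0,0,0],"hand":0},{"linear":[0,0,0],"turn":[0,0,0],"hand":0},{"linear":[0,0,0],"turn":[0,0,0],"hand":0}]'
```

```text
clock: 20.78
tool_pos: [0.5369, -0.3871, 0.0453]
ee_rot: [-0.313, 3.124, -0.002]
force: [0.8, -1.0, -0.0]
gripper_width: 0.002
gripper_force: 0.0
```

```bash
python3 -m inch '[{"linear":[0,0,-0.002],"turn":[0,0,0],"hand":0},{"linear":[0,0,-0.0015],"turn":[0,0,0],"hand":0},{"linear":[0,0,-0.001],"turn":[0,0,0],"hand":0},{"linear":[0,0,-0.001],"turn":[0,0,0],"hand":0},{"linear":[0,0,0],"turn":[0,0,0],"hand":0},{"linear":[0,0,0],"turn":[0,0,0],"hand":0}]'
```

```text
clock: 21.52
tool_pos: [0.5367, -0.3869, 0.04]
ee_rot: [-0.314, 3.125, -0.002]
force: [-1.2, 3.4, 8.2]
gripper_width: 0.005
gripper_force: 3.9
```

```bash
python3 -m inch '[{"linear":[0,0,-0.0003],"turn":[0,0,0],"hand":0},{"linear":[-0.0008,0.0039,0.0002],"turn":[0,0,0],"hand":0},{"linear":[-0.0008,0.0039,0.0002],"turn":[0,0,0],"hand":0},{"linear":[-0.0008,0.0039,0.0002],"turn":[0,0,0],"hand":0},{"linear":[-0.0008,0.0039,0.0002],"turn":[0,0,0],"hand":0},{"linear":[-0.0008,0.0039,0.0002],"turn":[0,0,0],"hand":0},{"linear":[-0.0008,0.0039,0.0002],"turn":[0,0,0],"hand":0}]'
```

```text
clock: 22.4
tool_pos: [0.5323, -0.3653, 0.0415]
ee_rot: [-0.313, 3.123, -0.007]
force: [0.9, -4.0, 6.1]
gripper_width: 0.005
gripper_force: 3.1
```

```bash
python3 -m inch '[{"linear":[0,0,-0.0009],"turn":[0,0,0],"hand":0},{"linear":[-0.0008,0.0039,0.0001],"turn":[0,0,0],"hand":0},{"linear":[-0.0008,0.0039,0.0002],"turn":[0,0,0],"hand":0},{"linear":[-0.0008,0.0039,0.0002],"turn":[0,0,0],"hand":0},{"linear":[-0.0008,0.0039,0.0002],"turn":[0,0,0],"hand":0},{"linear":[-0.0008,0.0039,0.0002],"turn":[0,0,0],"hand":0}]'
```

```text
clock: 23.15
tool_pos: [0.5284, -0.346, 0.042]
ee_rot: [-0.313, 3.123, -0.008]
force: [-1.0, -3.8, 7.8]
gripper_width: 0.001
gripper_force: 3.9
```

```bash
python3 -m inch '[{"linear":[-0.0008,0.0039,-0.0002],"turn":[0,0,0],"hand":0},{"linear":[-0.0008,0.0039,0.0001],"turn":[0,0,0],"hand":0},{"linear":[-0.0008,0.0039,0.0002],"turn":[0,0,0],"hand":0},{"linear":[-0.0008,0.0039,0.0002],"turn":[0,0,0],"hand":0},{"linear":[-0.0008,0.0039,0.0002],"turn":[0,0,0],"hand":0},{"linear":[-0.0008,0.0039,0.0002],"turn":[0,0,0],"hand":0}]'
python3 - <<'E'
from workcell import imaging
from h import *
c=imaging.capture("wrist"); cv2.imwrite("pics/w7.png",c["color"][:,:,::-1]); np.savez("w7.npz",**{k:np.array(v) for k,v in c.items()})
hsv=cv2.cvtColor(c["color"],cv2.COLOR_RGB2HSV)
o=load("w2.npz")["color"]; ho=cv2.cvtColor(o,cv2.COLOR_RGB2HSV)
for h in (ho,hsv):
    r=h[150:240].astype(int).mean(0)[:,0]; print(np.flatnonzero(r<14.5)[[0,-1]], r[::40].round(1))
E
```

```text
clock: 23.9
tool_pos: [0.5237, -0.3227, 0.043]
ee_rot: [-0.313, 3.123, -0.008]
force: [-0.3, -4.6, 8.0]
gripper_width: 0.001
gripper_force: 4.4
[188 423] [25.9 31.1 16.  24.2 24.3 14.  13.9 15.3 14.9 14.7 14.9 17.9 22.7 16.3
 15.9 19. ]
[189 425] [42.4 16.8 23.7 24.2 24.5 14.  14.  15.2 14.8 14.6 14.7 16.  21.2 15.3
 16.6 35.2]
```

The lid still spans columns 189 to 425 about the finger, so it is following without slip.

```bash
python3 -m inch '[{"linear":[-0.0008,0.0039,0.0001],"turn":[0,0,0],"hand":0},{"linear":[-0.0008,0.0039,0.0002],"turn":[0,0,0],"hand":0},{"linear":[-0.0008,0.0039,0.0002],"turn":[0,0,0],"hand":0},{"linear":[-0.0008,0.0039,0.0002],"turn":[0,0,0],"hand":0},{"linear":[-0.0008,0.0039,0.0002],"turn":[0,0,0],"hand":0},{"linear":[-0.0008,0.0039,0.0002],"turn":[0,0,0],"hand":0}]'
```

```text
clock: 24.7
tool_pos: [0.519, -0.2992, 0.044]
ee_rot: [-0.313, 3.122, -0.008]
force: [-0.2, -5.1, 9.0]
gripper_width: -0.004
gripper_force: 4.5
```

```bash
python3 -m inch '[{"linear":[-0.0008,0.0039,0.0001],"turn":[0,0,0],"hand":0},{"linear":[-0.0008,0.0039,0.0002],"turn":[0,0,0],"hand":0},{"linear":[-0.0008,0.0039,0.0002],"turn":[0,0,0],"hand":0},{"linear":[-0.0008,0.0039,0.0002],"turn":[0,0,0],"hand":0}]'
```

```text
clock: 25.2
tool_pos: [0.5158, -0.2836, 0.0447]
ee_rot: [-0.313, 3.122, -0.008]
force: [-1.0, -5.0, 8.8]
gripper_width: -0.003
gripper_force: 4.5
```

```bash
python3 -m inch '[{"linear":[-0.0008,0.0039,0.0002],"turn":[0,0,0],"hand":0},{"linear":[-0.0008,0.0039,0.0002],"turn":[0,0,0],"hand":0},{"linear":[-0.0008,0.0039,0.0002],"turn":[0,0,0],"hand":0},{"linear":[0,0,0],"turn":[0,0,0],"hand":0},{"linear":[0,0,0],"turn":[0,0,0],"hand":0}]'
```

```text
clock: 25.82
tool_pos: [0.5139, -0.2719, 0.0454]
ee_rot: [-0.313, 3.121, -0.008]
force: [0.7, -5.1, 8.0]
gripper_width: -0.002
gripper_force: 4.4
```

```bash
python3 -m inch '[{"linear":[0,0,0.02],"turn":[0,0,0],"hand":0},{"linear":[0,0,0.05],"turn":[0,0,0],"hand":0},{"linear":[0,0,0.055],"turn":[0,0,0],"hand":0},{"linear":[0,0,0.055],"turn":[0,0,0],"hand":0},{"linear":[0,0,0],"turn":[0,0,0],"hand":0},{"linear":[0,0,0],"turn":[0,0,0],"hand":0}]'
python3 - <<'E'
from workcell import imaging
from h import *
c=imaging.capture("wrist"); cv2.imwrite("pics/w8.png",cv2.resize(c["color"][110:310,90:430,::-1],None,fx=2.3,fy=2.3)); np.savez("w8.npz",**{k:np.array(v) for k,v in c.items()})
E
```

```text
clock: 26.58
tool_pos: [0.512, -0.2693, 0.2218]
ee_rot: [0.314, -3.126, -0.002]
force: [-0.9, 0.3, -1.4]
gripper_width: 0.001
gripper_force: 0.0
```

View pics/w8.png

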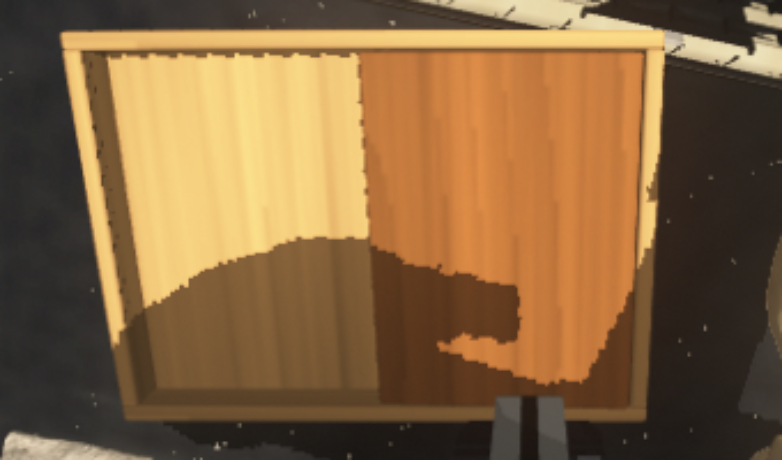

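The lid reaches the right wall; its inner edge runs from (360,52) to (378,402) in the crop. I check that in box coordinates.

```bash
python3 - <<'E'
from h import *
c=load("w8.npz")
q=np.array([[62,33],[664,33],[646,419],[126,419],[360,52],[378,402],[645,52],[630,408]])/2.3+[90,110]
P=ray(c,q,0.046)[:,:2]
M=np.array([[-86,-121],[-86,121],[86,121],[86,-121]])/1000
W=P[:4]; mc=W.mean(0); U,S,V=np.linalg.svd(M.T@(W-mc)); R=(U@V).T
print(mc,((P-mc)@R).round(4))
E
```

```text
[ 0.52510421 -0.33432814] [[-0.0849 -0.1197]
 [-0.0842  0.1196]
 [ 0.0843  0.1201]
 [ 0.0847 -0.12  ]
 [-0.0769 -0.0011]
 [ 0.0758 -0.0025]
 [-0.0769  0.1124]
 [ 0.0787  0.1126]]
```

```bash
python3 -c "
from workcell import order
print(order.job_done())"
```

```text
the job is handed in; nothing more can be done
None
```

The pen lies in the well, the lid is slid shut against the wall, and I have handed the job in at about 27 s; the hand-in returned no verdict.

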